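# Start the sandwich grill

### The arm

A 6-joint arm with a two-finger parallel gripper is mounted at the origin on the work surface. World frame = base frame: x ahead of the robot, y to its left, z up, the work surface at z = 0. Lengths are in m, angles in rad, forces in N, time in s.
With the tool pointing down it reaches from about 0.25 to 0.85 m from the base axis. Payload 12.5 kg.
Tool frame: the origin (TCP) lies between the finger pads; the fingertips stand 14 mm ahead of it and the grasp point (between the pads) lies 5 mm behind it; y points along the fingers, x is the direction in which the jaws open and shut, and the axes are right-handed (so a half turn about y gives the same grasp; the last joint's range is limited). The gripper opens to 93 mm and grips with 3 to 60 N. Pads are 15 mm wide; open, the fingers measure 128 mm over their backs; the gripper's body (75 mm by 188 mm) begins 65 mm behind the grasp point.
Start: joints at [-1.353, 0.351, 1.652, -0, 1.139, -0.085], TCP at [0.164, -0.525, 0.233] pointing down, gripper open.
Joint ranges: [-2.75, 2.75], [-0.79, 2.1], [0.01, 2.65], [-1.57, 4.71], [0.07, 3.14], [-2.87, 2.87]. Speed limits (rad/s): [2.22, 2.22, 2.79, 3.14, 3.14, 3.14].

### API

Orientations are given as [roll, pitch, yaw] about the fixed x, y, z axes, in that order (R = Rz(yaw) Ry(pitch) Rx(roll)).
In Python, from station import monitor, camera, camera_params, workorder, spot_in, place_of gives the robot as it stands.
- The arm moves only by the shell command python3 -m jog 'ROWS'. ROWS is JSON, a list of rows, each a list of 7 numbers: the closure in counts, from 0 (fully open) to 255 (shut), then the shift along the tool's x, y, z in m, then the turn, a rotation vector about the tool's x, y, z in rad. A call has 1 to 8 rows; each row shifts and turns the pose as measured when the row begins, along the tool's axes as they then stand; what a row does not reach is not made up. A row lasts 1/12 s, in which the tool goes at most 41.7 mm and 7.16 degrees, less where a joint would pass 70% of its speed; a pose out of reach is approached as far as the arm can. A call is refused whole if a number of a shift passes 0.0417 or a number of a turn 0.125, either way. A call with a gripper value outside its range is refused whole. The fingers move at their own pace and stop on an object; the grip force is fixed at half the most. Time passes only in rows, so rows that do not move let the fingers close. It gives the time, the measured TCP pose, the force and the opening at its end, in the units of the state.
- monitor.get_state(): the state, without advancing time (a new reading comes with each control period).
- camera(name): name is "scene" or "side" or "wrist"; returns the picture (420x560x3 uint8, red, green, blue); there is no depth.
- camera_params(name): a dict with "fx", "fy", "cx", "cy" (pixels), "position" and "orientation" of the camera in the world. Camera axes: x right, y down, z forward; pixel columns grow to the right and rows downward; lengths in m; the calibration is good to about 2 mm. A picture is of the moment at which its call begins: read the wrist's pose just before it. camera_params takes no time and is no camera call; for the wrist camera it gives the pose at the moment of the call.
- workorder.job_done(): hands the job in, once; it reports no verdict.
Trained networks look in the newest picture that a camera, given by its name, has taken for a name from the list of things; names that differ only in an ending like _2 or _b are one class to them, and where a whole thing is asked for, a point or a joint stands for the part that bears it (a point fixed in the world has none). Each returns a list of dicts, best first, with "confidence" (0 to 1); they miss things now and then, are a little off and sometimes report something else, mostly with a low value. They report only what shows in the picture. A call takes as long as a camera call.
- spot_in(name, camera): "extent" ([left, top, right, bottom] in pixels, round what is visible of it).
- place_of(name, camera): "centre" ([row, column] in pixels: a listed point, or the origin of a listed thing).
The state is a dict: "t": time; "joint_positions": joint angles; "joint_vel": joint speeds; "tau": joint torques, N m; "eef_pos": TCP position; "ee_rot": TCP orientation; "contact_force": force on the tool from outside, world axes, zero at the start; "wrist_torque": the same for the moment, N m; "gripper_width": opening from 0.0 (shut) to 1.0 (fully open).
Only numpy, scipy, OpenCV 4.12 (cv2) and the standard library are available. Lean on these libraries where they do the work, as an engineer would, in place of code of your own. Each camera call takes 0.05 s, during which the arm holds its last target. There are 200 camera calls.

### The job

Start the sandwich grill from the keys on its lid grip: tap the small round power key, then the sandwich key (the second of the four rectangular keys from the left, seen from the front of the grill), then the large round start key. Tap each one lightly with the fingertips, just until it clicks down, and let it come back up before the next; press no other key, keep the lid shut and leave the jar, bottle, turner and bread board alone.

Things in the scene. Friction and masses are not known exactly. Their poses are not given: they have to be found in the camera images.
- grill: Shut sandwich contact grill, steel and black, 300 mm deep, 320 mm wide, on rubber feet (does not shift). Origin on the table under the centre of its base; x to its back (hinge side), y to its left as seen from its front, z up. Lid's highest point 161 mm above the table. The lid's front grip, 74 mm deep, 306 mm wide, has the key panel as its flat top.
- panel (a point): Centre of the flat level top of the lid's black front grip, 145 mm up, 186 mm before the grill's origin; axes as the grill's. It rises if the 1.7 kg lid, shut by its weight, is lifted. Six off-white keys stand 9 mm proud of it in a row along y. Left to right from the front: round power key, four equal rectangular programme keys 26 x 24 mm (burger, sandwich, sausage, fish; 40 mm apart, 16 mm gaps), large round start key.
- power_key_top (a point): Site at the centre of the top face of the small round power key (22 mm across), first from the left, 122 mm left of the panel centre, in its rest position; x of the point points to the back of the grill, y along the row of keys, z up.
- sandwich_key_top (a point): Site at the centre of the top face of the sandwich key, the second of the four rectangular programme keys from the left (third key of the row), marked with three dark parallel bars, 32 mm left of the panel centre, in its rest position; x of the point points to the back of the grill, y along the row of keys, z up.
- start_key_top (a point): Site at the centre of the top face of the large round start key (38 mm across, ring on it), last on the right, 108 mm right of the panel centre, in its rest position; x of the point points to the back of the grill, y along the row of keys, z up.
- power_key (a joint): Depth in m to which the power key is pushed straight down: 0 up, 0.006 fully down (3 mm of it still proud of the panel). Spring key: begins to move at about 1.5 N, registers at 2.5 mm (about 4.3 N), stops dead at 6 mm (about 8 N; ramming it on the stop with over 20 N would damage it), and comes back up by itself.
- burger_key (a joint): Depth in m to which the burger key (ring and dot), first rectangular key from the left, 72 mm left of the panel centre is pushed straight down: 0 up, 0.006 fully down (3 mm of it still proud of the panel). Spring key: begins to move at about 1.5 N, registers at 2.5 mm (about 4.3 N), stops dead at 6 mm (about 8 N; ramming it on the stop with over 20 N would damage it), and comes back up by itself.
- sandwich_key (a joint): Depth in m to which the sandwich key is pushed straight down: 0 up, 0.006 fully down (3 mm of it still proud of the panel). Spring key: begins to move at about 1.5 N, registers at 2.5 mm (about 4.3 N), stops dead at 6 mm (about 8 N; ramming it on the stop with over 20 N would damage it), and comes back up by itself.
- sausage_key (a joint): Depth in m to which the sausage key, third rectangular key, 8 mm right of the panel centre is pushed straight down: 0 up, 0.006 fully down (3 mm of it still proud of the panel). Spring key: begins to move at about 1.5 N, registers at 2.5 mm (about 4.3 N), stops dead at 6 mm (about 8 N; ramming it on the stop with over 20 N would damage it), and comes back up by itself.
- fish_key (a joint): Depth in m to which the fish key, fourth rectangular key, 48 mm right of the panel centre is pushed straight down: 0 up, 0.006 fully down (3 mm of it still proud of the panel). Spring key: begins to move at about 1.5 N, registers at 2.5 mm (about 4.3 N), stops dead at 6 mm (about 8 N; ramming it on the stop with over 20 N would damage it), and comes back up by itself.
- start_key (a joint): Depth in m to which the start key is pushed straight down: 0 up, 0.006 fully down (3 mm of it still proud of the panel). Spring key: begins to move at about 1.5 N, registers at 2.5 mm (about 4.3 N), stops dead at 6 mm (about 8 N; ramming it on the stop with over 20 N would damage it), and comes back up by itself.
- jar: Loose bystander: upright jar with blue cap, 86 mm across, 125 mm high, beside the grill; origin under its centre.
- squeeze_bottle: Loose bystander: upright yellow squeeze bottle with pointed nozzle, 60 mm across, 186 mm high, beside the grill; origin under its centre.
- turner: Loose bystander: turner with red handle, 280 mm long, lying on the table in front of the grill; its x runs from handle to blade.
- bread_board: Bystander: heavy wooden board 260 x 240 mm with four slices of bread, 31 mm high overall, to the front right of the grill, it does not shift; origin under its centre.

How it is judged:
By the outcome, as a careful person would: the job done as asked, in the order asked, and still so for the second after the job is handed in, with the robot touching nothing.
It also fails if it takes over 43 s, if anything falls off the work surface, if the arm or the gripper's body presses on something with over 40 N, if the wrist force passes 120 N, or if a joint passes its speed limit or range.

## Working session

There is one attempt and no reset: what is moved stays moved. The work goes in short steps, Python scripts to look and compute and a shell command to move; the robot and the scene stay as the last step left them, time stands still between calls to the robot, and variables do not carry over. Pictures are saved under pics/ and viewed, about 8 in all and at most 12, crops included, and the job is handed in when it is done.

```bash
mkdir -p pics; cat > h.py <<'E'
import numpy as np, cv2
from scipy.spatial.transform import Rotation as R
from station import monitor, camera, camera_params, workorder, spot_in, place_of
def rot(o):
    o=np.array(o,float)
    if o.shape==(3,3): return o
    return R.from_euler('xyz',o).as_matrix() if o.size==3 else R.from_quat(o).as_matrix()
def ray(p,rc):
    d=np.array([(rc[1]-p['cx'])/p['fx'],(rc[0]-p['cy'])/p['fy'],1.])
    d=rot(p['orientation'])@d; return np.array(p['position']),d/np.linalg.norm(d)
def atz(p,rc,z):
    o,d=ray(p,rc); return o+d*(z-o[2])/d[2]
def tri(rs):
    A=sum(np.eye(3)-np.outer(d,d) for o,d in rs); b=sum((np.eye(3)-np.outer(d,d))@o for o,d in rs)
    return np.linalg.solve(A,b)
def snap(c,f):
    im=camera(c); cv2.imwrite('pics/'+f,im[:,:,::-1]); return im
E
python3 - <<'E'
from h import *
s=monitor.get_state(); print({k:np.round(v,3).tolist() for k,v in s.items()})
N=['power_key_top','sandwich_key_top','start_key_top','panel','grill']
Rr={n:[] for n in N}; 
ims=[]
for c in ['scene','side']:
    im=snap(c,c+'0.png'); ims.append(im); p=camera_params(c); print(c,p)
    for n in N:
        r=place_of(n,c)
        print(n,[(np.round(x['centre'],1).tolist(),round(x['confidence'],2)) for x in r[:3]])
        if r: Rr[n].append(ray(p,r[0]['centre'])); print('   z.154',np.round(atz(p,r[0]['centre'],.154),3))
for n in N:
    if len(Rr[n])==2: print(n,np.round(tri(Rr[n]),3))
E
```

```text
{'t': 0.0, 'joint_positions': [-1.353, 0.351, 1.652, 0.0, 1.139, -0.085], 'joint_vel': [-0.001, -0.0, -0.002, -0.001, 0.0, -0.001], 'tau': [-0.001, -49.733, -28.526, 0.07, 0.026, -0.0], 'eef_pos': [0.164, -0.525, 0.232], 'ee_rot': [-1.571, 0.001, -1.268], 'contact_force': [0.658, 0.33, -0.675], 'wrist_torque': [0.024, -0.018, 0.016], 'gripper_width': 0.997}
scene {'fx': 533.7808593089144, 'fy': 533.7808593089144, 'cx': 282.60143542393894, 'cy': 217.39917958709336, 'position': array([1.05361241, 0.57029576, 1.45590373]), 'orientation': array([-2.59526576,  0.01200565,  2.42831756])}
power_key_top [([166.2, 215.1], 0.59), ([245.8, 336.1], 0.48)]
   z.154 [ 0.582 -0.312  0.154]
sandwich_key_top [([221.2, 310.7], 0.55)]
   z.154 [0.496 0.024 0.154]
start_key_top [([199.1, 270.7], 0.55)]
   z.154 [ 0.533 -0.109  0.154]
panel [([219.3, 299.7], 0.69)]
   z.154 [ 0.515 -0.002  0.154]
grill []
side {'fx': 439.0498187242711, 'fy': 439.0498187242711, 'cx': 280.1652979963576, 'cy': 211.65615138252318, 'position': array([-0.31838856,  0.74566203,  0.79006624]), 'orientation': array([-2.10105983, -0.02233396, -2.3074052 ])}
power_key_top [([222.6, 243.8], 0.48)]
   z.154 [0.496 0.122 0.154]
sandwich_key_top [([211.2, 264.3], 0.45)]
   z.154 [0.507 0.039 0.154]
start_key_top [([264.9, 294.7], 0.29)]
   z.154 [0.268 0.148 0.154]
panel [([206.8, 271.4], 0.98)]
   z.154 [0.513 0.007 0.154]
grill []
power_key_top [ 0.632 -0.132  0.127]
sandwich_key_top [0.502 0.034 0.16 ]
start_key_top [ 0.48  -0.144 -0.058]
panel [0.516 0.001 0.153]
```

```bash
python3 - <<'E'
import cv2,numpy as np
a=cv2.imread('pics/scene0.png');b=cv2.imread('pics/side0.png')
cv2.imwrite('pics/both.png',np.hstack([cv2.resize(a[100:340,170:430],(400,369)),cv2.resize(b[120:360,150:410],(400,369))]))
E
```

```text
(no output)
```

View pics/both.png

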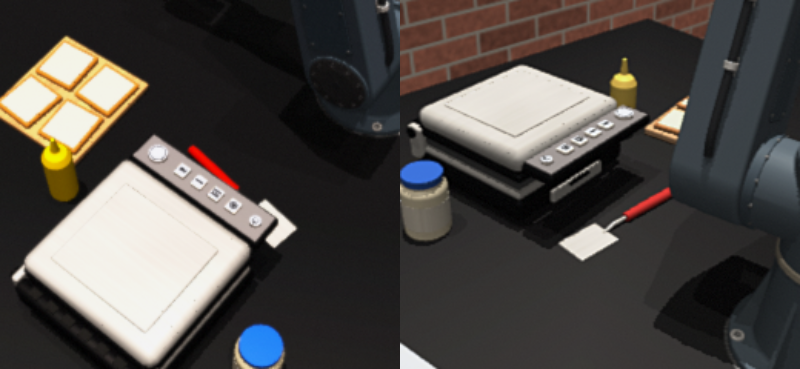

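View pics/scene0.png

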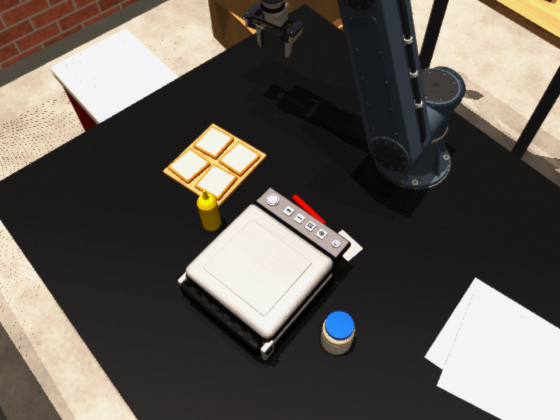

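The grip faces the robot. In the scene picture the power key is at about (336,244), sandwich at (310,226) and start at (273,199). In the side picture they are at about (245,223), (266,211) and (296,193). The network's first power and start hits were wrong.

```bash
python3 - <<'E'
from h import *
P={'power':((243.7,335.8),(222.7,244.9),122),'sand':((226.1,309.8),(211,265.7),32),'start':((199.5,272.7),(192.8,295.6),-108)}
ps,pd=camera_params('scene'),camera_params('side')
X={}
for n,(a,b,y) in P.items():
    X[n]=tri([ray(ps,a),ray(pd,b)]); print(n,np.round(X[n],3),np.round(atz(ps,a,.154),3),np.round(atz(pd,b,.154),3))
d=X['power']-X['start']; print(np.linalg.norm(d), 'yaw y-axis',np.degrees(np.arctan2(d[1],d[0])),'grill yaw',np.degrees(np.arctan2(d[1],d[0]))-90)
M=R.from_euler('xyz',monitor.get_state()['ee_rot']).as_matrix(); print(np.round(M,2)); print(camera_params('wrist'))
E
```

```text
power [0.492 0.122 0.155] [0.493 0.123 0.154] [0.494 0.12  0.154]
sand [0.508 0.033 0.152] [0.508 0.034 0.154] [0.505 0.035 0.154]
start [ 0.529 -0.105  0.155] [ 0.529 -0.104  0.154] [ 0.531 -0.108  0.154]
0.22994731787837305 yaw y-axis 99.10141761390523 grill yaw 9.101417613905227
[[ 0.3  -0.    0.95]
 [-0.95  0.    0.3 ]
 [-0.   -1.    0.  ]]
{'fx': 344.67537373283136, 'fy': 344.67537373283136, 'cx': 280.5998621104321, 'cy': 206.75320435448066, 'position': array([ 0.24420033, -0.49972609,  0.38419656]), 'orientation': array([ 2.83696114e+00, -1.00773349e-03, -1.26906029e+00])}
```

The measured heights (0.152 to 0.155) and the 230 mm power-to-start distance match the text. The grill's yaw is 9.1°. I'll swing over with the fingers shut and the tool's x turning towards the grill's x.

```bash
python3 -m jog '[[255,-0.029,-0.005,0.028,0,-0.12,0],[255,-0.025,-0.005,0.031,0,-0.12,0],[255,-0.021,-0.005,0.034,0,-0.12,0],[255,-0.016,-0.005,0.036,0,-0.12,0],[255,-0.012,-0.005,0.038,0,-0.12,0],[255,-0.007,-0.005,0.039,0,-0.12,0],[255,-0.002,-0.005,0.04,0,-0.12,0],[255,0.003,0,0.04,0,-0.12,0]]'
cat > go.py <<'E'
import sys
from h import *
# tool-frame shift from here to tip target (tip 14mm ahead of TCP), yaw turn to grill yaw
T=np.array(list(map(float,sys.argv[1:4]))); yaw=np.radians(float(sys.argv[4]))
s=monitor.get_state(); p=np.array(s['eef_pos']); M=R.from_euler('xyz',s['ee_rot']).as_matrix()
W=np.array([[np.cos(yaw),0,-np.sin(yaw)],[np.sin(yaw),0,np.cos(yaw)],[0,-1,0]])
print('t',round(s['t'],2),'tip',np.round(p+.014*M[:,1],4),'F',np.round(s['contact_force'],1),'w',round(s['gripper_width'],3),'v',np.abs(s['joint_vel']).max().round(3))
print('shift',np.round(M.T@(T-(p+.014*M[:,1])),4),'shift in goal frame',np.round(W.T@(T-(p+.014*M[:,1])),4),'turn',np.round(R.from_matrix(M.T@W).as_rotvec(),3),'toolx yaw',np.degrees(np.arctan2(M[1,0],M[0,0])).round(1))
E
python3 go.py .492 .122 .23 9.1
```

```text
t: 1.27
eef_pos: [0.3103, -0.2347, 0.2678]
ee_rot: [-1.572, -0.002, -0.28]
contact_force: [1.6, -1.0, 0.2]
gripper_width: 0.476
t 1.27 tip [ 0.3103 -0.2348  0.2538] F [ 1.6 -1.   0.2] w 0.476 v 1.209
shift [0.0762 0.0235 0.3931] shift in goal frame [0.2358 0.0238 0.3235] turn [ 0.001 -0.438  0.001] toolx yaw -16.0
```

```bash
python3 -m jog '[[255,0.008,0,0.039,0,-0.115,0],[255,0.012,0,0.038,0,-0.115,0],[255,0.017,0,0.036,0,-0.115,0],[255,0.021,0,0.034,0,-0.1,0],[255,0.0235,0,0.0323,0,0,0],[255,0.0235,0,0.0323,0,0,0],[255,0.0235,0,0.0323,0,0,0],[255,0.01,0,0.015,0,0,0]]'
python3 go.py .492 .122 .23 9.1
python3 - <<'E'
from h import *
p=camera_params('wrist'); snap('wrist','w1.png')
for n in ['power_key_top','sandwich_key_top','start_key_top']:
    for x in place_of(n,'wrist')[:3]: print(n,np.round(x['centre'],1),round(x['confidence'],2),np.round(atz(p,x['centre'],.154),4))
E
```

```text
t: 1.93
eef_pos: [0.4442, 0.0488, 0.2705]
ee_rot: [-1.576, -0.008, 0.199]
contact_force: [0.1, -0.9, 0.4]
gripper_width: 0.004
t 1.93 tip [0.4443 0.0487 0.2565] F [ 0.1 -0.9  0.4] w 0.004 v 0.471
shift [0.061  0.0266 0.0626] shift in goal frame [0.0586 0.0265 0.0648] turn [0.005 0.04  0.009] toolx yaw 11.4
power_key_top [131.6 358.1] 0.79 [0.4915 0.1185 0.154 ]
sandwich_key_top [238.3 345. ] 0.93 [0.504  0.0311 0.154 ]
```

View pics/w1.png

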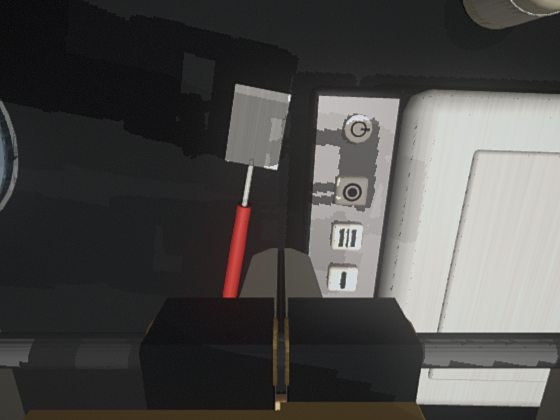

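The wrist view shows power at (358,129) and sandwich, with its bars, at (346,237). Both agree with the first fix within 3 mm. I'll take power (0.492,0.120) and sandwich (0.505,0.032), and lower over power.

```bash
python3 -m jog '[[255,0.029,0.02,0.031,0,0.02,0],[255,0.029,0.025,0.031,0,0.02,0],[255,0,0.03,0,0,0,0],[255,0,0,0,0,0,0]]'
python3 go.py .492 .12 .158 9.1
```

```text
t: 2.47
eef_pos: [0.4866, 0.1069, 0.1995]
ee_rot: [-1.578, -0.013, 0.149]
contact_force: [-0.6, -0.3, -0.7]
gripper_width: 0.006
t 2.47 tip [0.4868 0.1068 0.1855] F [-0.6 -0.3 -0.7] w 0.006 v 0.119
shift [0.0067 0.0275 0.0124] shift in goal frame [0.0072 0.0275 0.0122] turn [ 0.007 -0.01   0.013] toolx yaw 8.5
```

```bash
python3 -m jog '[[255,0.007,0.012,0.012,0.007,-0.01,0.013],[255,0,0.004,0,0,0,0],[255,0,0,0,0,0,0]]'
python3 go.py .492 .12 .158 9.1
python3 - <<'E'
from h import *
p=camera_params('wrist'); im=snap('wrist','w2.png')
for n in ['power_key_top','sandwich_key_top']:
    for x in place_of(n,'wrist')[:1]: print(n,np.round(x['centre'],1),round(x['confidence'],2),np.round(atz(p,x['centre'],.154),4))
E
```

```text
t: 2.72
eef_pos: [0.4919, 0.1164, 0.1851]
ee_rot: [-1.571, 0.001, 0.156]
contact_force: [-0.1, -0.3, 0.0]
gripper_width: 0.002
t 2.72 tip [0.4919 0.1164 0.1711] F [-0.1 -0.3  0. ] w 0.002 v 0.027
shift [0.0007 0.0131 0.0036] shift in goal frame [0.0007 0.0131 0.0035] turn [ 0.001 -0.003 -0.001] toolx yaw 8.9
power_key_top [243.9 279.5] 0.74 [0.4905 0.1204 0.154 ]
sandwich_key_top [370.3 278.2] 0.51 [0.5034 0.0316 0.154 ]
```

View pics/w2.png

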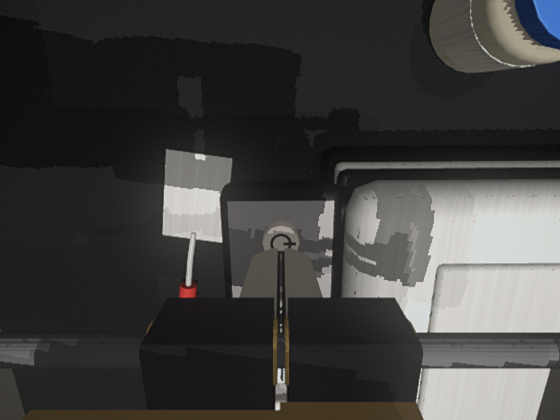

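The shut fingertips stand right at the power key (281,243), 4 mm short along the row. I'll close that gap, then go down in small steps watching the force.

```bash
python3 -m jog '[[255,0,0.008,0.004,0,0,0],[255,0,0.004,0.001,0,0,0],[255,0,0,0,0,0,0]]'
python3 go.py .491 .1205 .151 9.1
```

```text
t: 3.12
eef_pos: [0.4919, 0.1209, 0.1753]
ee_rot: [-1.572, -0.005, 0.154]
contact_force: [0.2, -0.5, -0.5]
gripper_width: 0.006
t 3.12 tip [0.4919 0.1209 0.1613] F [ 0.2 -0.5 -0.5] w 0.006 v 0.009
shift [-0.001   0.0103 -0.0002] shift in goal frame [-0.001   0.0103 -0.0002] turn [ 0.001 -0.005  0.005] toolx yaw 8.8
```

```bash
python3 -m jog '[[255,0,0.004,0,0,0,0],[255,0,0.003,0,0,0,0],[255,0,0,0,0,0,0]]'
python3 go.py .491 .1205 .151 9.1; python3 -m jog '[[255,0,0.002,0,0,0,0],[255,0,0,0,0,0,0]]'
```

```text
t: 3.37
eef_pos: [0.492, 0.1209, 0.168]
ee_rot: [-1.572, -0.006, 0.154]
contact_force: [-0.1, 0.9, 2.3]
gripper_width: 0.006
t 3.37 tip [0.4921 0.1209 0.154 ] F [-0.1  0.9  2.3] w 0.006 v 0.006
shift [-0.0012  0.003  -0.0002] shift in goal frame [-0.0011  0.003  -0.0002] turn [ 0.001 -0.005  0.006] toolx yaw 8.8
t: 3.53
eef_pos: [0.4921, 0.1209, 0.1661]
ee_rot: [-1.572, -0.006, 0.154]
contact_force: [-0.8, 0.3, 3.9]
gripper_width: 0.004
```

```bash
python3 -m jog '[[255,0,0.0016,0,0,0,0],[255,0,0,0,0,0,0]]'
```

```text
t: 3.7
eef_pos: [0.4921, 0.1209, 0.1647]
ee_rot: [-1.572, -0.006, 0.154]
contact_force: [-2.8, -0.9, 5.6]
gripper_width: 0.009
```

```bash
python3 -m jog '[[255,0,0.0005,0,0,0,0],[255,0,0,0,0,0,0]]'; python3 -m jog '[[255,0,-0.015,0,0,0,0],[255,0,-0.015,0,0,0,0],[255,0,0,0,0,0,0]]'
python3 go.py .5045 .032 .17 9.1
```

```text
t: 3.87
eef_pos: [0.4921, 0.1209, 0.1646]
ee_rot: [-1.572, -0.006, 0.154]
contact_force: [-2.4, -0.2, 5.3]
gripper_width: 0.005
t: 4.12
eef_pos: [0.4917, 0.1208, 0.1947]
ee_rot: [-1.572, -0.004, 0.154]
contact_force: [-0.0, 1.3, -0.1]
gripper_width: 0.004
t 4.12 tip [0.4918 0.1208 0.1807] F [-0.   1.3 -0.1] w 0.004 v 0.043
shift [-0.0011  0.0108 -0.0897] shift in goal frame [-0.0015  0.0107 -0.0897] turn [ 0.001 -0.005  0.004] toolx yaw 8.8
```

Power peaked at 5.3 to 5.6 N, about 3.5 mm down, so it registered and was released. Next is the sandwich key.

```bash
python3 -m jog '[[255,-0.001,0,-0.035,0,0,0],[255,0,0,-0.035,0,0,0],[255,0,0.003,-0.03,0,0,0],[255,0,0.003,-0.003,0,0,0],[255,0,0,0,0,0,0]]'
python3 go.py .5045 .032 .165 9.1
python3 - <<'E'
from h import *
p=camera_params('wrist'); im=snap('wrist','w3.png')
for n in ['power_key_top','sandwich_key_top']:
    for x in place_of(n,'wrist')[:1]: print(n,np.round(x['centre'],1),round(x['confidence'],2),np.round(atz(p,x['centre'],.154),4))
E
```

```text
t: 4.53
eef_pos: [0.5069, 0.0162, 0.1862]
ee_rot: [-1.572, -0.006, 0.158]
contact_force: [0.4, -0.0, 0.1]
gripper_width: 0.008
t 4.53 tip [0.5069 0.0162 0.1722] F [ 0.4 -0.   0.1] w 0.008 v 0.037
shift [0.     0.0072 0.016 ] shift in goal frame [0.0001 0.0072 0.016 ] turn [ 0.001 -0.001  0.006] toolx yaw 9.0
power_key_top [ 54.2 279.7] 0.97 [0.4902 0.1195 0.154 ]
sandwich_key_top [222.9 280.5] 0.57 [0.5044 0.0325 0.154 ]
```

View pics/w3.png

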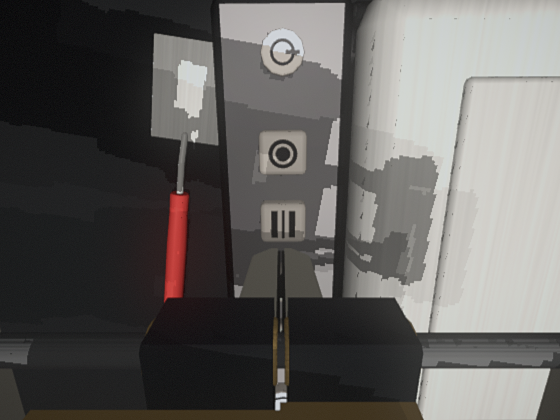

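Power is back up at (283,52) and the sandwich key's bars are at (283,223). The tool went 16 mm too far, so I'll come back, then descend.

```bash
python3 -m jog '[[255,0,0,0.012,0,0,0],[255,0,0.004,0.005,0,0,0],[255,0,0.004,0,0,0,0],[255,0,0,0,0,0,0]]'
python3 go.py .5045 .0322 .151 9.1
```

```text
t: 5.02
eef_pos: [0.5036, 0.0398, 0.1783]
ee_rot: [-1.571, -0.007, 0.164]
contact_force: [-0.4, -0.2, 0.7]
gripper_width: 0.006
t 5.02 tip [0.5037 0.0398 0.1643] F [-0.4 -0.2  0.7] w 0.006 v 0.03
shift [-0.0005  0.0133 -0.0076] shift in goal frame [-0.0004  0.0133 -0.0076] turn [0.001 0.005 0.007] toolx yaw 9.4
```

```bash
python3 -m jog '[[255,0,0.003,-0.0075,0,0.005,0.006],[255,0,0,0,0,0,0],[255,0,0,0,0,0,0]]'
python3 go.py .5045 .0322 .151 9.1
```

```text
t: 5.27
eef_pos: [0.5047, 0.0328, 0.1747]
ee_rot: [-1.571, 0.0, 0.161]
contact_force: [-0.4, -0.8, -0.8]
gripper_width: 0.006
t 5.27 tip [0.5047 0.0327 0.1607] F [-0.4 -0.8 -0.8] w 0.006 v 0.013
shift [-0.0003  0.0097 -0.0005] shift in goal frame [-0.0003  0.0097 -0.0005] turn [ 0.     0.002 -0.   ] toolx yaw 9.2
```

```bash
python3 -m jog '[[255,0,0.004,0,0,0,0],[255,0,0.003,0,0,0,0],[255,0,0,0,0,0,0]]'
python3 -m jog '[[255,0,0.002,0,0,0,0],[255,0,0,0,0,0,0]]'
```

```text
t: 5.52
eef_pos: [0.5051, 0.0322, 0.1673]
ee_rot: [-1.571, -0.0, 0.159]
contact_force: [-0.2, 1.4, 2.6]
gripper_width: 0.005
t: 5.68
eef_pos: [0.5052, 0.0322, 0.1654]
ee_rot: [-1.571, -0.001, 0.159]
contact_force: [-0.3, 1.3, 4.2]
gripper_width: 0.006
```

```bash
python3 -m jog '[[255,0,0.0017,0,0,0,0],[255,0,0,0,0,0,0]]'; python3 -m jog '[[255,0,0,0,0,0,0]]'
```

```text
t: 5.85
eef_pos: [0.5052, 0.0322, 0.1641]
ee_rot: [-1.571, -0.001, 0.159]
contact_force: [-1.5, 0.9, 6.5]
gripper_width: 0.003
t: 5.93
eef_pos: [0.5052, 0.0322, 0.1644]
ee_rot: [-1.571, -0.001, 0.159]
contact_force: [-2.0, 0.0, 5.8]
gripper_width: 0.004
```

Sandwich pressed at about 6 N, 4 mm deep. Now I'll lift and go to start, near (0.527,-0.106).

```bash
python3 -m jog '[[255,0,-0.015,0,0,0,0],[255,0,-0.018,0,0,0,0],[255,0,0,0,0,0,0],[255,0,0,-0.035,0,0,0],[255,0,0,-0.035,0,0,0],[255,0,0,-0.035,0,0,0],[255,0,0,0,0,0,0],[255,0,0,0,0,0,0]]'
python3 go.py .527 -.106 .165 9.1
python3 - <<'E'
from h import *
for c in ['wrist','scene']:
  p=camera_params(c); im=snap(c,c+'4.png')
  for n in ['sandwich_key_top','start_key_top']:
    for x in place_of(n,c)[:2]: print(c,n,np.round(x['centre'],1),round(x['confidence'],2),np.round(atz(p,x['centre'],.154),4))
E
```

```text
t: 6.6
eef_pos: [0.5219, -0.075, 0.1958]
ee_rot: [-1.572, -0.0, 0.162]
contact_force: [-0.2, 0.8, -0.1]
gripper_width: 0.006
t 6.6 tip [ 0.5219 -0.075   0.1818] F [-0.2  0.8 -0.1] w 0.006 v 0.053
shift [ 0.      0.0168 -0.0314] shift in goal frame [ 0.0001  0.0168 -0.0314] turn [0.001 0.004 0.   ] toolx yaw 9.3
wrist sandwich_key_top [ 49.4 283.2] 0.74 [0.5058 0.0318 0.154 ]
scene sandwich_key_top [221.8 308.9] 0.66 [0.5009 0.0217 0.154 ]
scene start_key_top [199.  277.1] 0.41 [ 0.5184 -0.0967  0.154 ]
```

View pics/wrist4.png

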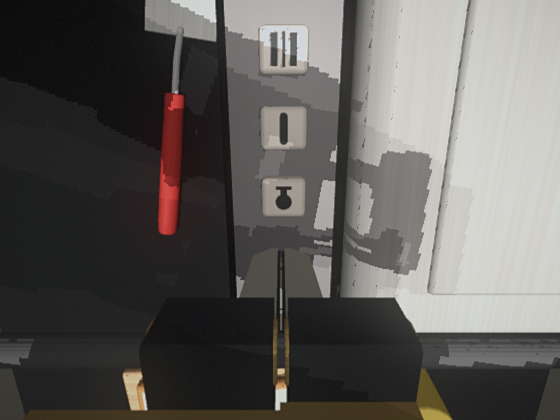

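The sandwich key is back up at (284,50), with sausage at (284,128) and fish at (283,197) in line with the tool. Start lies 31 mm further on.

```bash
python3 -m jog '[[255,0,0,-0.03,0,0.004,0],[255,0,0,0,0,0,0],[255,0,0,0,0,0,0]]'
python3 go.py .527 -.106 .151 9.1
```

```text
t: 7.15
eef_pos: [0.5273, -0.101, 0.1967]
ee_rot: [-1.572, -0.001, 0.166]
contact_force: [-0.9, -0.5, 0.1]
gripper_width: 0.004
t 7.15 tip [ 0.5273 -0.101   0.1827] F [-0.9 -0.5  0.1] w 0.004 v 0.024
shift [-0.0012  0.0317 -0.0048] shift in goal frame [-0.0011  0.0317 -0.0049] turn [0.001 0.007 0.001] toolx yaw 9.5
```

```bash
python3 -m jog '[[255,-0.001,0.01,-0.005,0,0.006,0],[255,0,0,0,0,0,0],[255,0,0.008,0,0,0,0],[255,0,0,0,0,0,0],[255,0,0,0,0,0,0]]'
python3 go.py .527 -.106 .151 9.1
python3 -c "
from h import *
snap('side','side5.png'); im=cv2.imread('pics/side5.png')
cv2.imwrite('pics/side5c.png',cv2.resize(im[140:260,220:360],(700,600)))"
```

```text
t: 7.57
eef_pos: [0.5267, -0.1042, 0.1764]
ee_rot: [-1.571, -0.001, 0.161]
contact_force: [-0.2, 0.5, -0.4]
gripper_width: 0.003
t 7.57 tip [ 0.5267 -0.1043  0.1624] F [-0.2  0.5 -0.4] w 0.003 v 0.023
shift [ 0.      0.0114 -0.0018] shift in goal frame [ 0.      0.0114 -0.0018] turn [0.001 0.002 0.001] toolx yaw 9.2
```

View pics/side5c.png

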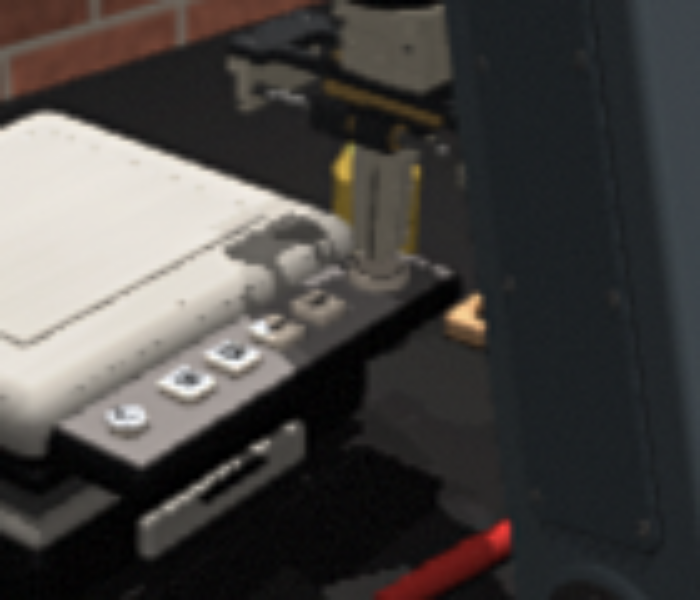

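The side crop shows the shut fingertips over the start key at (380,280), with the other five keys clear. Now I'll press.

```bash
python3 -m jog '[[255,0,0.004,-0.001,0,0,0],[255,0,0.003,0,0,0,0],[255,0,0,0,0,0,0]]'
python3 -m jog '[[255,0,0.002,0,0,0,0],[255,0,0,0,0,0,0]]'
```

```text
t: 7.87
eef_pos: [0.5268, -0.1049, 0.1688]
ee_rot: [-1.571, -0.001, 0.162]
contact_force: [-0.5, -0.5, -0.3]
gripper_width: 0.002
t: 8.03
eef_pos: [0.527, -0.105, 0.1668]
ee_rot: [-1.572, -0.001, 0.162]
contact_force: [-1.2, 0.6, 3.8]
gripper_width: 0.008
```

```bash
python3 -m jog '[[255,0,0.0018,0,0,0,0],[255,0,0,0,0,0,0]]'; python3 -m jog '[[255,0,0.0004,0,0,0,0]]'
```

```text
t: 8.2
eef_pos: [0.527, -0.105, 0.1654]
ee_rot: [-1.572, -0.001, 0.162]
contact_force: [-1.4, 0.1, 5.3]
gripper_width: 0.004
t: 8.28
eef_pos: [0.527, -0.105, 0.1653]
ee_rot: [-1.572, -0.002, 0.162]
contact_force: [-2.2, 1.0, 4.8]
gripper_width: 0.007
```

```bash
python3 -m jog '[[255,0,0.0012,0,0,0,0],[255,0,0,0,0,0,0]]'; python3 -m jog '[[255,0,-0.015,0,0,0,0],[255,0,-0.03,0,0,0,0],[255,0,-0.03,0,0,0,0],[255,0,-0.01,0,0,0,0],[255,0,0,0,0,0,0],[255,0,0,0,0,0,0]]'
python3 -c "
from h import *
a=snap('scene','s6.png'); a=cv2.imread('pics/s6.png'); b=snap('wrist','w6.png'); b=cv2.imread('pics/w6.png')
cv2.imwrite('pics/f.png',np.hstack([cv2.resize(a[100:370,150:420],(400,400)),cv2.resize(b,(400,300),).copy()[:,:].__class__ is None or cv2.copyMakeBorder(cv2.resize(b,(400,300)),0,100,0,0,0)]))"
```

```text
t: 8.45
eef_pos: [0.527, -0.105, 0.1644]
ee_rot: [-1.572, -0.002, 0.162]
contact_force: [-2.9, 0.8, 5.9]
gripper_width: 0.005
t: 8.95
eef_pos: [0.5264, -0.1049, 0.2502]
ee_rot: [-1.571, 0.0, 0.161]
contact_force: [0.0, -0.5, 0.3]
gripper_width: 0.006
```

View pics/f.png

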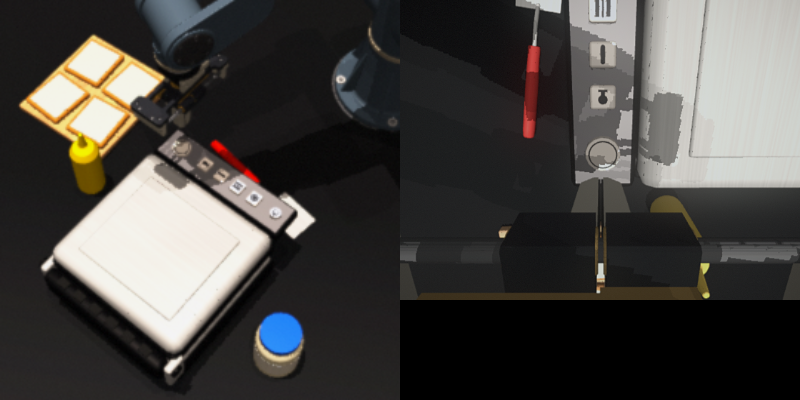

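The last views show all six keys up, the lid shut, the bystanders in place and the tool clear above the start key.

```bash
python3 -c "
from h import *
print(workorder.job_done())"
```

```text
the job is handed in; nothing more can be done
None
```

I tapped the power, sandwich and start keys in that order with shut fingertips, then handed the job in. The arm was last at 9 s, clear above the grill.

| Key | Last force readings at full press | Estimated depth |
|---|---|---|
| Power | 5.3–5.6 N | about 3.5 mm |
| Sandwich | 5.8–6.5 N | about 4 mm |
| Start | 5.9 N | about 4 mm |

Each force is above the 4.3 N click point and well below the 20 N damage limit. No sensor reports a click, so I'm inferring that each key registered from the force and the depth.

**Last checks:** the final pictures show all six keys up, the lid shut, and the jar, bottle, turner and board where they were. Force on the tool was about zero.

**Disagreements:**
- **Networks:** they got several key positions wrong in the scene and side views, so I took those pixels from the pictures myself. The wrist views agreed with my power and sandwich positions to about 3 mm.
- **Start key:** I never measured it from the wrist camera. I placed it from the sandwich key and the spacing in the text, and the side view showed the fingertips over it.

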